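Mark the flange on the treadle press

TASK

Two small treadle marking presses stand on the worktop; a round turned flange lies in one and an L-shaped bracket in the other. Mark the flange: press the pedal of its press right down to the stop, hold it there for about a second, then let it spring all the way back up. Do not press the pedal of the press with the bracket.

Things in the scene. Friction and masses are not known exactly. Their poses are not given: they have to be found in the camera images.
- flange_treadle (a joint): Treadle of the fixed press that holds the round turned flange (57 mm disc with a hub, 24 mm high): a steel bar 16 mm wide from a hinge at the rear forward over the flange to a pedal. rad: 0 = up at rest, grows as the pedal goes down, 0.25 = at the stop. A spring lifts it; at the middle of the pedal it takes about 4 N at first, 8 N at the stop.
- flange_pedal (a point): Middle of the top of the flange press's pedal: steel plate with dark ribs, 42 (along bar) x 52 x 8 mm, 185 mm from the hinge. At rest 128 to 161 mm above the worktop (the press's mounting block differs), sloping 0.25 rad, front edge up; at the stop level, 46 mm lower, 3 mm further from the hinge. Site moves with it. At rest x points level to the hinge, z up. Nothing within 60 mm stands higher.
- bracket_treadle (a joint): Treadle of the other press, which holds the L-shaped aluminium bracket (51 x 67 x 42 mm) and is otherwise the same: grey base 200 x 100 x 12 mm on a dark mounting block 2 to 35 mm high, fixed to the worktop, punch under the bar. Same joint values, 0 = up. It must stay up.
- bracket_pedal (a point): Middle of the top of the bracket press's pedal; same sizes, heights and axes as flange_pedal. Not to be pressed. Take care on the right of the worktop: the measuring machine's solid probe hangs there, its tip 170 mm above it, about 0.49 m ahead of the robot's base and 0.55 m to its right.

How it is judged:
On the way:
1. the flange press's pedal is held down at its stop (value of joint flange_treadle above 0.22 rad), for 0.7 s.
At the end, for the whole second after the job is handed in: The flange press's pedal has been held at its stop (joint over 0.22 rad of 0.25) for at least 0.7 s and has sprung back up (joint under 0.03 rad); the bracket press's pedal is up (under 0.03 rad) (value of joint each of flange_treadle, bracket_treadle below 0.03 rad); the robot touches nothing.
It fails at once if the pedal of the press with the bracket is pressed (over 0.08 rad) (value of joint bracket_treadle above 0.08 rad).
It also fails if it takes over 32 s, if anything falls off the work surface, if the arm or the gripper's body presses on something with over 40 N, if the wrist force passes 120 N, or if a joint passes its speed limit or range.

ROBOT

A 7-joint arm with a two-finger parallel gripper is mounted at the origin on a cart in front of the work surface, level with it; the furniture and walls round the work are solid. World frame = base frame: x ahead of the robot, y to its left, z up, the work surface at z = 0. Lengths are in m, angles in rad, forces in N, time in s.
With the tool pointing down it reaches from about 0.4 to 0.85 m from the base axis. Payload 10.4 kg.
Tool frame: the origin (TCP) lies on the front face of the gripper's body, between the roots of the fingers; the fingertips stand 70 mm ahead of it and the grasp point (between the pads) lies 51 mm ahead of it (grasp_offset is the distance from the TCP to the grasp point, in m); z points along the fingers, y is the direction in which the jaws open and shut (so a half turn about z gives the same grasp; the last joint's range is limited). The gripper opens to 87 mm and grips with 3 to 60 N. Pads are 19 mm wide; open, the fingers measure 117 mm over their backs; the gripper's body (75 mm by 190 mm) begins 51 mm behind the grasp point.
Start: joints at [-1.359, 0.332, -0.065, 1.46, 0.022, 1.35, -0.088], TCP at [0.145, 0.608, 0.292] pointing down, gripper open.
Joint ranges: [-2.6, 2.6], [-0.5, 2.12], [-1.47, 1.34], [0.16, 2.42], [-1.27, 4.41], [0.06, 2.06], [-2.6, 2.6]. Speed limits (rad/s): [2.22, 2.22, 2.79, 2.79, 3.14, 3.14, 3.14].

INTERFACE

Orientations are given as a unit quaternion [x, y, z, w].
In Python, from bench import * gives the robot as it stands. The module is installed in compiled form; this text tells all that it offers.
- The arm moves only by the tool arm_command, never from a script. Its argument "commands" is a list of rows, each a list of 3 entries, a list of its own where there are three numbers: the opening in per cent of the stroke, from 0 (shut) to 100 (fully open), then the shift along the tool's x, y, z in m, then the turn, a rotation vector about the tool's x, y, z in rad. A call has exactly 10 rows; each row is the pose to reach, as a shift and turn from the pose commanded when the call began, along the tool's axes at that moment; what a row does not reach only later rows make up. A row lasts 1/12 s, in which the tool goes at most 41.7 mm and 7.16 degrees, less where a joint would pass 70% of its speed; a pose out of reach is approached as far as the arm can. A call with a gripper value outside its range is refused whole. The fingers move at their own pace and stop on an object; "squeeze" is the grip in N (left out, the last holds). Time passes only in rows, so rows that repeat a pose let the fingers close, or fill a call up. It gives the time, the measured TCP pose, the force and the opening at its end, in the units of the state.
- read_state(): the state, without advancing time (a new reading comes with each control period).
- camera(name): name is "scene" or "top" or "wrist"; returns a dict with "pixels" (480x640x3 uint8, red, green, blue), "fx", "fy", "cx", "cy" (pixels), "dist_coeffs" ([k1, k2, p1, p2, k3] as OpenCV has them; the pictures are not rectified), "rvec" (rotation vector, rad) and "tvec" (3), from world to camera coordinates, as OpenCV has them; the wrist camera has in their place "mount" (4x4, takes a point from camera to tool coordinates, whose origin is the TCP and whose axes are the flange's). Camera axes: x right, y down, z forward; pixel columns grow to the right and rows downward; lengths in m; the calibration is good to about 2 mm. A picture is of the moment at which its call begins: read the wrist's pose just before it. There is no depth.
- close_job(): hands the job in, once; it reports no verdict.
The state is a dict: "time": time; "joint_positions": joint angles; "joint_vel": joint speeds; "joint_torque": joint torques, N m; "ee_pos": TCP position; "eef_rot": TCP orientation; "ft_force": force on the tool from outside, world axes, zero at the start; "torque": the same for the moment, N m; "width": finger opening in m.
Only numpy, scipy, OpenCV 4.12 (cv2) and the standard library are available. Lean on these libraries where they do the work, as an engineer would, in place of code of your own. Each camera call takes 0.05 s, during which the arm holds its last target.

## Working session

There is one attempt and no reset: what is moved stays moved. The work goes in short steps, Python scripts to look and compute and a tool call to move; the robot and the scene stay as the last step left them, time stands still between calls to the robot, and variables do not carry over. Pictures are saved under pics/ and viewed, and the job is handed in when it is done.

Besides the shell and the picture viewer there is one more tool, called after "Request:" as name(argument=value, ...) on one line, values as JSON. arm_command: Moves the arm, as the interface text tells. Its arguments: {"type":"object","properties":{"commands":{"type":"array","items":{"type":"array"}},"squeeze":{"type":"number"}},"required":["commands"]}

```bash
mkdir -p pics; python3 - <<'E'
from bench import *
import cv2, pickle
s=read_state(); print({k:(np.round(v,4).tolist() if hasattr(v,'__len__') else v) for k,v in s.items()} if 'np' in globals() else s)
d={}
for n in ("scene","top","wrist"):
    c=camera(n); d[n]=c
    cv2.imwrite(f"pics/{n}0.png",c["pixels"][:,:,::-1])
    print(n,{k:v for k,v in c.items() if k!="pixels"})
pickle.dump((s,d),open("cap0.pkl","wb"))
E
```

```text
{'time': 0.0, 'joint_positions': array([-1.35861753,  0.33287144, -0.06471666,  1.46094781,  0.02161756,
        1.34991758, -0.08847829]), 'joint_vel': array([-0.00046584, -0.00132356, -0.00024709,  0.00054001,  0.00042229,
       -0.00010503, -0.00128961]), 'joint_torque': array([-2.01677867e-04, -6.23255610e+01,  2.45528296e-02, -3.89894271e+01,
       -6.13609655e-02,  3.96267185e-02,  1.36957065e-04]), 'ee_pos': array([0.14532069, 0.60756579, 0.2914511 ]), 'eef_rot': array([ 1.17088940e-01,  9.93121169e-01, -7.22529027e-04, -4.49334172e-05]), 'ft_force': array([-0.24566715, -0.45175367, -0.27439458]), 'torque': array([ 0.00963122, -0.02292827, -0.07743987]), 'width': 0.08705567319977327}
scene {'fx': 485.41915245200823, 'fy': 485.41915245200823, 'cx': 321.0790960644428, 'cy': 241.8742474760985, 'dist_coeffs': array([-0.0349333,  0.       ,  0.       ,  0.       ,  0.       ]), 'rvec': array([ 2.19403583, -0.99689543,  0.4130871 ]), 'tvec': array([-0.3145528 ,  0.49839389,  0.79121878])}
top {'fx': 529.0237089010277, 'fy': 529.0237089010277, 'cx': 313.4826126715936, 'cy': 235.40731253520335, 'dist_coeffs': array([-0.14025815,  0.        ,  0.        ,  0.        ,  0.        ]), 'rvec': array([ 2.23719255, -1.9645134 ,  0.21497426]), 'tvec': array([0.03749658, 0.61337868, 1.25706485])}
wrist {'fx': 391.22431311828694, 'fy': 391.22431311828694, 'cx': 322.35481882444344, 'cy': 243.0702190082123, 'dist_coeffs': array([-0.07046054,  0.        ,  0.        ,  0.        ,  0.        ]), 'mount': array([[-3.27133031e-04, -9.59591787e-01, -2.81395622e-01,
         7.71055286e-02],
       [ 9.99999905e-01, -3.94983377e-04,  1.84401605e-04,
        -8.57362624e-04],
       [-2.88096858e-04, -2.81395535e-01,  9.59591825e-01,
        -9.08218831e-02],
       [ 0.00000000e+00,  0.00000000e+00,  0.00000000e+00,
         1.00000000e+00]])}
```

View pics/scene0.png

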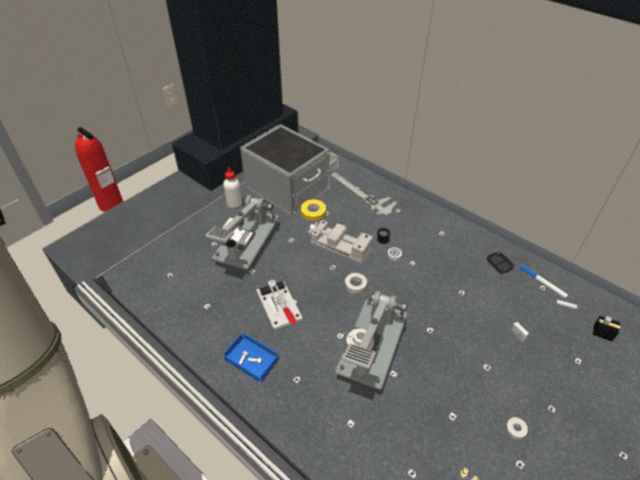

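View pics/top0.png

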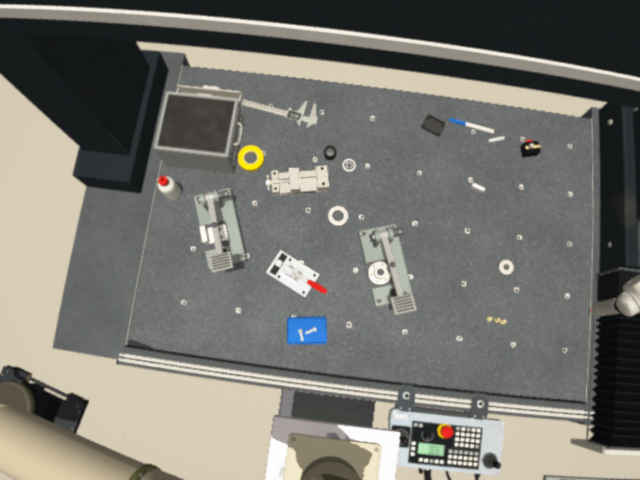

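The presses are at about (388,270) and (220,230) in the top view. The right one seems to hold a round disc at (378,272). I'll zoom in to check.

```bash
python3 - <<'E'
import cv2, numpy as np
t=cv2.imread("pics/top0.png"); s=cv2.imread("pics/scene0.png")
z=lambda im,x,y,w,h:cv2.resize(im[y:y+h,x:x+w],(400,300),interpolation=cv2.INTER_CUBIC)
a=np.vstack([np.hstack([z(t,325,218,133,100),z(t,155,180,133,100)]),np.hstack([z(s,310,290,133,100),z(s,180,185,133,100)])])
cv2.imwrite("pics/zoom0.png",a)
E
```

```text
(no output)
```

View pics/zoom0.png

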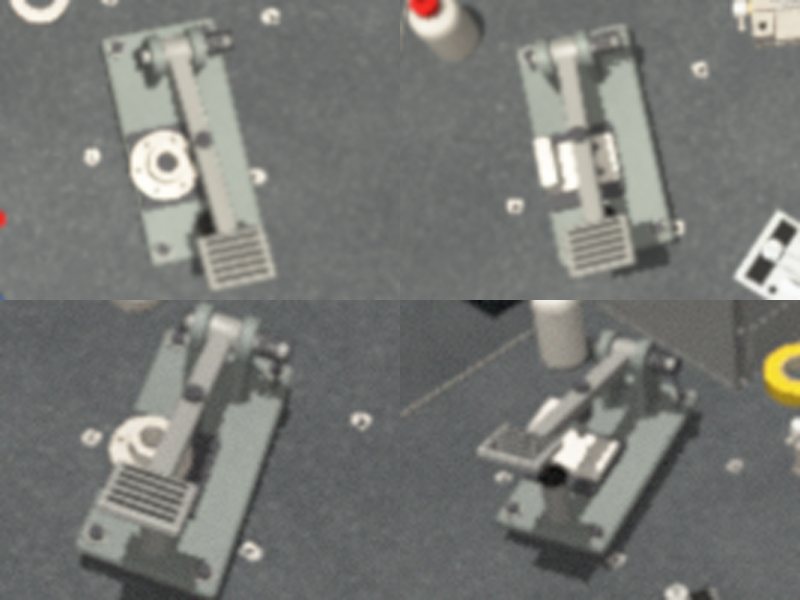

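The flange press is the right-hand one in the top view, where the disc with a hub is visible. The other one holds the angular bracket. Next I'll zoom in on the pedal corners.

```bash
python3 - <<'E'
import cv2, numpy as np
t=cv2.imread("pics/top0.png"); s=cv2.imread("pics/scene0.png")
z=lambda im,x,y,w,h:cv2.resize(im[y:y+h,x:x+w],(400,400),interpolation=cv2.INTER_CUBIC)
a=np.hstack([z(t,382,285,40,40),z(s,335,335,50,50)])
for i in range(0,400,50): a[i,::4]=(0,255,255); a[::4,i]=(0,255,255); a[::4,400+i]=(0,255,255)
cv2.imwrite("pics/zoom1.png",a)
E
```

```text
(no output)
```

View pics/zoom1.png

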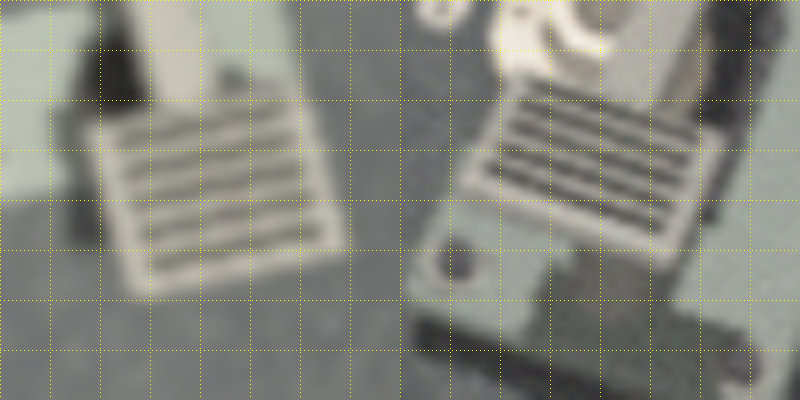

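```bash
cat > fit.py <<'E'
import cv2, numpy as np, pickle
from scipy.optimize import least_squares
s,d=pickle.load(open("cap0.pkl","rb"))
def proj(P,c): return cv2.projectPoints(P,c["rvec"],c["tvec"],np.array([[c["fx"],0,c["cx"]],[0,c["fy"],c["cy"]],[0,0,1.]]),c["dist_coeffs"])[0][:,0]
top=np.array([[88,125],[290,80],[348,245],[137,297]])
sc=np.array([[115,75],[322,127],[268,262],[65,180]])
top=[382,285]+(top+.5)/10-.5; sc=[335,335]+(sc+.5)/8-.5
def model(p,a=0.25):
    x,y,z,yaw=p
    # h: level dir to hinge, l: left of it
    h=np.array([np.cos(yaw),np.sin(yaw),0]); l=np.array([-h[1],h[0],0]); u=np.array([0,0,1.])
    al=h*np.cos(a)-u*np.sin(a)   # toward hinge goes down
    return np.array([[x,y,z]+al*q*.021+l*r*.026 for q,r in ((1,1),(1,-1),(-1,-1),(-1,1))])
f=lambda p:np.r_[(proj(model(p),d["top"])-top).ravel(),(proj(model(p),d["scene"])-sc).ravel()]
if __name__=="__main__":
    r=least_squares(f,[.5,-.1,.14,0.]); print(r.x,r.cost); print(f(r.x).reshape(-1,2).round(2))
    h=np.array([np.cos(r.x[3]),np.sin(r.x[3])]); print("hinge",r.x[:2]+.185*h)
E
python3 fit.py
```

```text
[ 0.45514294 -0.11011812  0.14526188  0.35129718] 3.987577233070275
[[-0.63  0.19]
 [ 0.76 -0.35]
 [ 0.24 -0.07]
 [-0.52 -0.09]
 [-0.5  -1.22]
 [ 0.48  1.  ]
 [ 1.2  -0.27]
 [-1.24  0.7 ]]
hinge [ 0.62884446 -0.04645665]
```

```bash
python3 - <<'E'
from fit import *
from scipy.spatial.transform import Rotation as R
p=least_squares(f,[.5,-.1,.14,0.]).x
h=np.array([np.cos(p[3]),np.sin(p[3]),0]); H=p[:3]+.185*h-[0,0,.046]
print("hinge proj",proj(np.array([H]),d["top"]),proj(np.array([H]),d["scene"]))
# bracket pedal rough: ray of top pixel at z=.145
for c,px in (("top",(221,262)),("top",(169,188)),("top",(238,165))):
    c=d[c];K=np.array([[c["fx"],0,c["cx"]],[0,c["fy"],c["cy"]],[0,0,1.]])
    u=cv2.undistortPoints(np.array([[px]],float),K,c["dist_coeffs"])[0,0]; Rm=cv2.Rodrigues(c["rvec"])[0]
    o=-Rm.T@c["tvec"]; v=Rm.T@np.r_[u,1]; print(px,o+v*(.145-o[2])/v[2])
Rt=R.from_quat(s["eef_rot"]); e=s["ee_pos"]
A=np.array([.42,.36,.30]);B=np.array([p[0],p[1],.26])
print("A",Rt.inv().apply(A-e),"B",Rt.inv().apply(B-e))
E
```

```text
hinge proj [[380.94036646 230.84406434]] [[383.83519527 294.86460102]]
(221, 262) [0.49548815 0.32007496 0.145     ]
(169, 188) [0.65725705 0.47614368 0.145     ]
(238, 165) [0.73587834 0.31877393 0.145     ]
A [-0.32472404 -0.1769084  -0.0082672 ] B [-0.46823417 -0.62590465  0.0323934 ]
```

Request:
arm_command(commands=[[0, [-0.03, -0.018, -0.002], [0, 0, 0]], [0, [-0.065, -0.036, -0.004], [0, 0, 0]], [0, [-0.1, -0.054, -0.006], [0, 0, 0]], [0, [-0.135, -0.072, -0.008], [0, 0, 0]], [0, [-0.17, -0.09, -0.01], [0, 0, 0]], [0, [-0.2, -0.11, -0.01], [0, 0, 0]], [0, [-0.23, -0.13, -0.01], [0, 0, 0]], [0, [-0.26, -0.15, -0.01], [0, 0, 0]], [0, [-0.29, -0.17, -0.01], [0, 0, 0]], [0, [-0.31, -0.195, -0.01], [0, 0, 0]]], squeeze=10)

```text
time: 0.98
ee_pos: [0.4036, 0.3442, 0.302]
eef_rot: [0.118, 0.993, -0.0, 0.0]
ft_force: [-0.1, -0.6, -0.2]
width: 0.0282
```

Request:
arm_command(commands=[[0, [-0.014, -0.036, 0], [0, 0, 0]], [0, [-0.028, -0.072, 0], [0, 0, 0]], [0, [-0.042, -0.108, 0], [0, 0, 0]], [0, [-0.056, -0.144, 0], [0, 0, 0]], [0, [-0.07, -0.18, 0], [0, 0, 0]], [0, [-0.084, -0.216, 0], [0, 0, 0]], [0, [-0.098, -0.252, 0], [0, 0, 0]], [0, [-0.112, -0.288, 0], [0, 0, 0]], [0, [-0.124, -0.324, 0], [0, 0, 0]], [0, [-0.134, -0.355, 0], [0, 0, 0]]])

```text
time: 1.82
ee_pos: [0.4489, -0.0331, 0.3022]
eef_rot: [0.118, 0.993, 0.0, 0.0]
ft_force: [0.4, 0.5, 0.7]
width: 0.0007
```

```bash
python3 - <<'E'
from bench import *
import cv2, pickle
s=read_state(); print(s["ee_pos"],s["eef_rot"],s["width"],s["ft_force"],s["time"])
c=camera("wrist"); pickle.dump((s,c),open("w1.pkl","wb")); cv2.imwrite("pics/wrist1.png",c["pixels"][:,:,::-1])
E
```

```text
[ 0.44891183 -0.03308137  0.30224742] [1.17805527e-01 9.93036671e-01 1.47054885e-04 8.20705605e-05] 0.000725172272229733 [0.44909695 0.5253381  0.71546122] 1.8167
```

View pics/wrist1.png

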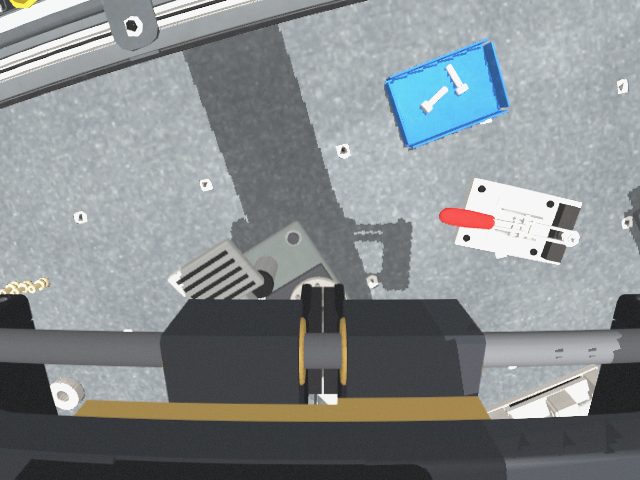

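The wrist view shows the flange pedal at the lower left, with front corners near (227,240) and (169,280). I'll add these to the fit.

```bash
python3 - <<'E'
import cv2
t=cv2.imread("pics/wrist1.png")[225:305,160:280]
cv2.imwrite("pics/zoomw1.png",cv2.resize(t,(720,480),interpolation=cv2.INTER_CUBIC))
E
```

```text
(no output)
```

View pics/zoomw1.png

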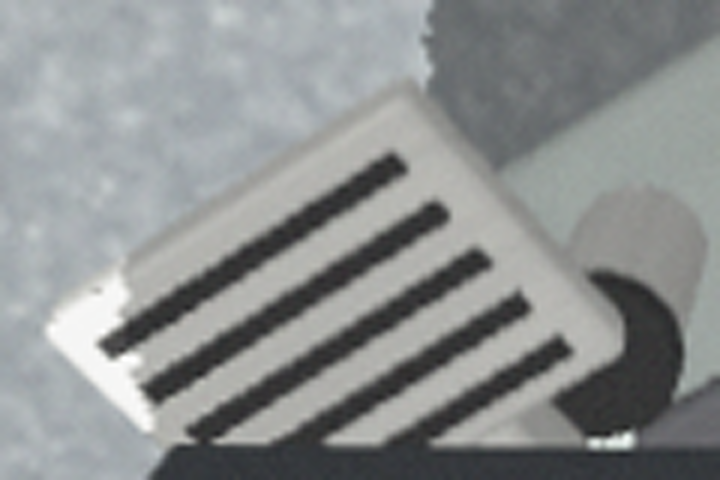

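```bash
cat > fit2.py <<'E'
from fit import *
from scipy.spatial.transform import Rotation as R
def wproj(P,s,c):
    M=np.eye(4); M[:3,:3]=R.from_quat(s["eef_rot"]).as_matrix(); M[:3,3]=s["ee_pos"]
    W=np.linalg.inv(M@c["mount"])
    return proj(P,dict(c,rvec=cv2.Rodrigues(W[:3,:3])[0],tvec=W[:3,3]))
sw,cw=pickle.load(open("w1.pkl","rb"))
wob=[160,225]+(np.array([[605,335],[50,332],[398,98]])+.5)/6-.5
g=lambda p:(wproj(model(p)[[0,2,3]],sw,cw)-wob).ravel()
F=lambda p:np.r_[f(p),g(p)]
if __name__=="__main__":
    for nm,q in (("all",F),("wrist",g)):
        r=least_squares(q,[.45,-.1,.14,0.35]); print(nm,r.x); print(q(r.x).reshape(-1,2).round(2).tolist())
E
python3 fit2.py
```

```text
all [ 0.45473576 -0.11092882  0.1428055   0.35299968]
[[-0.46, 0.53], [0.87, -0.04], [0.37, 0.21], [-0.33, 0.22], [-0.38, -0.1], [0.58, 2.09], [1.34, 0.85], [-1.07, 1.85], [4.1, 1.63], [-2.11, 0.79], [-0.28, -1.13]]
wrist [ 0.45885212 -0.11700678  0.12683258  0.34783399]
[[0.81, 0.53], [0.41, -0.7], [-1.14, 0.17]]
```

```bash
python3 - <<'E'
from fit2 import *
def mod(p):
    m=model(p[:4]); return p[:3]+(m-p[:3])*p[4]
q=lambda p:np.r_[(proj(mod(p),d["top"])-top).ravel(),(proj(mod(p),d["scene"])-sc).ravel(),.6*(wproj(mod(p)[[0,2,3]],sw,cw)-wob).ravel()]
r=least_squares(q,[.45,-.1,.14,0.35,1]); print(r.x,r.cost,q(r.x).reshape(-1,2).round(2).tolist())
e,Rt=sw["ee_pos"],R.from_quat(sw["eef_rot"])
print(Rt.inv().apply(np.array([r.x[0],r.x[1],r.x[2]+.07+.03])-e), "hinge dir in tool",Rt.inv().apply([np.cos(r.x[3]),np.sin(r.x[3]),0]))
E
```

```text
[ 0.4540375  -0.11018552  0.14520277  0.35232608  0.94811206] 5.040074216175339 [[0.04, 0.98], [0.3, 0.68], [-0.48, 0.1], [-0.09, -0.17], [-0.34, -0.19], [-0.72, 1.58], [0.29, -0.48], [-0.7, 0.99], [1.11, 1.07], [-0.08, 0.57], [-0.54, 0.55]]
[-0.02301617 -0.07378253  0.05702463] hinge dir in tool [-8.31782292e-01  5.55101919e-01  2.79617517e-04]
```

Request:
arm_command(commands=[[0, [-0.006, -0.018, 0.005], [0, 0, 0]], [0, [-0.012, -0.037, 0.012], [0, 0, 0]], [0, [-0.018, -0.056, 0.025], [0, 0, 0]], [0, [-0.023, -0.074, 0.037], [0, 0, 0]], [0, [-0.023, -0.074, 0.047], [0, 0, 0]], [0, [-0.023, -0.074, 0.053], [0, 0, 0]], [0, [-0.023, -0.074, 0.057], [0, 0, 0]], [0, [-0.023, -0.074, 0.057], [0, 0, 0]], [0, [-0.023, -0.074, 0.057], [0, 0, 0]], [0, [-0.023, -0.074, 0.057], [0, 0, 0]]])

```text
time: 2.7
ee_pos: [0.4547, -0.107, 0.2457]
eef_rot: [0.117, 0.993, 0.0, 0.0]
ft_force: [-0.1, 0.3, -1.0]
width: 0.0001
```

```bash
python3 - <<'E'
from bench import *
import cv2, pickle, numpy as np
s=read_state(); print(s["ee_pos"],s["eef_rot"],s["width"],s["ft_force"],s["time"])
t=camera("top")["pixels"][:,:,::-1]; w=camera("wrist")["pixels"][:,:,::-1]; sc=camera("scene")["pixels"][:,:,::-1]
z=lambda im,x,y,w,h:cv2.resize(im[y:y+h,x:x+w],(400,300),interpolation=cv2.INTER_CUBIC)
cv2.imwrite("pics/v2.png",np.vstack([np.hstack([z(t,325,218,133,100),z(w,120,200,320,240)]),np.hstack([z(sc,290,250,160,120),z(sc,0,0,640,480)])]))
E
```

```text
[ 0.45474653 -0.10703053  0.2457159 ] [1.16558248e-01 9.93183781e-01 1.60190967e-04 3.53983367e-04] 9.786890936697379e-05 [-0.08964811  0.25598952 -1.02678901] 2.7
```

View pics/v2.png

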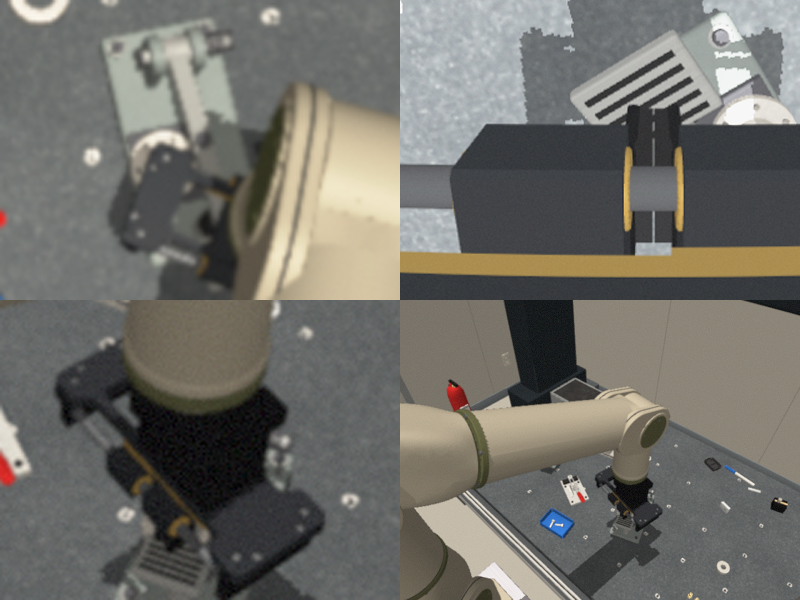

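```bash
python3 - <<'E'
from fit2 import *
from bench import *
s=read_state(); c=camera("wrist"); pickle.dump((s,c),open("w2.pkl","wb"))
im=c["pixels"][:,:,::-1].copy()
for z,col in ((.145,(0,0,255)),(.135,(0,255,0))):
    for q in wproj(np.array([[*s["ee_pos"][:2],z]]),s,c): cv2.circle(im,(int(q[0]),int(q[1])),2,col,-1); print(q)
m=model([.454,-.1102,.1452,.352])
cv2.polylines(im,[wproj(m,s,c).astype(np.int32).reshape(-1,1,2)],True,(255,0,255),1)
cv2.imwrite("pics/v3.png",cv2.resize(im[200:400,200:460],(780,600),interpolation=cv2.INTER_CUBIC))
E
```

```text
[323.85661314 281.24966614]
[323.77695405 274.42376064]
```

View pics/v3.png

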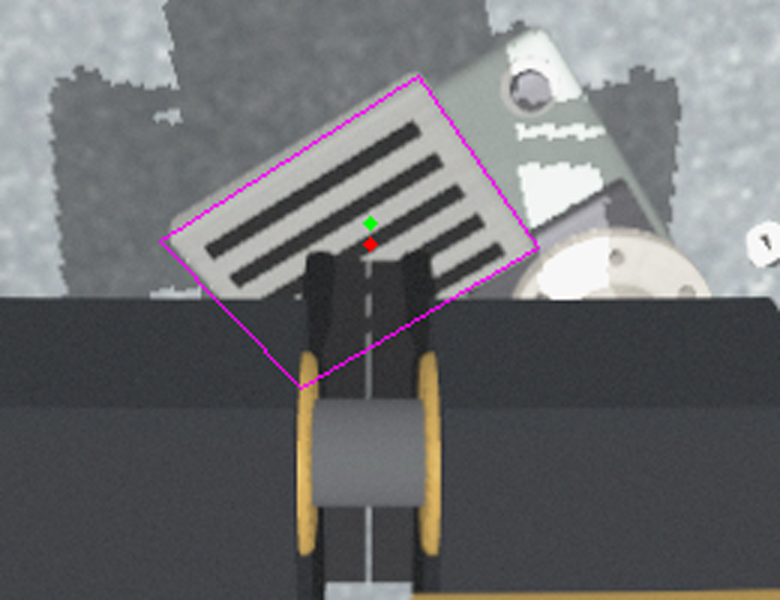

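The model outline fits the visible pedal, and the contact point is about 3 mm off its middle. Now pressing down part of the way.

Request:
arm_command(commands=[[0, [0, -0.002, 0.01], [0, 0, 0]], [0, [0, -0.002, 0.019], [0, 0, 0]], [0, [0, -0.002, 0.025], [0, 0, 0]], [0, [0, -0.002, 0.03], [0, 0, 0]], [0, [0, -0.002, 0.035], [0, 0, 0]], [0, [0.001, -0.002, 0.04], [0, 0, 0]], [0, [0.001, -0.003, 0.046], [0, 0, 0]], [0, [0.001, -0.003, 0.052], [0, 0, 0]], [0, [0.002, -0.003, 0.057], [0, 0, 0]], [0, [0.002, -0.003, 0.06], [0, 0, 0]]])

```text
time: 3.73
ee_pos: [0.4514, -0.1108, 0.1847]
eef_rot: [0.117, 0.993, -0.0, -0.0]
ft_force: [-4.3, -1.8, 8.1]
width: 0.0006
```

Request:
arm_command(commands=[[0, [0, 0, 0.003], [0, 0, 0]], [0, [0, 0, 0.006], [0, 0, 0]], [0, [0.001, 0, 0.009], [0, 0, 0]], [0, [0.001, 0, 0.012], [0, 0, 0]], [0, [0.001, -0.001, 0.014], [0, 0, 0]], [0, [0.001, -0.001, 0.016], [0, 0, 0]], [0, [0.001, -0.001, 0.017], [0, 0, 0]], [0, [0.001, -0.001, 0.018], [0, 0, 0]], [0, [0.001, -0.001, 0.018], [0, 0, 0]], [0, [0.001, -0.001, 0.018], [0, 0, 0]]])

```text
time: 4.57
ee_pos: [0.4508, -0.1113, 0.1702]
eef_rot: [0.118, 0.993, 0.001, -0.0]
ft_force: [-23.6, 3.3, 55.2]
width: 0.0003
```

Force jumped to 55 N at tip z of about 0.100, against 0.099 predicted for the stop, so the pedal is down. I'll ease off slightly and hold.

Request:
arm_command(commands=[[0, [0, 0, -0.001], [0, 0, 0]], [0, [0, 0, -0.001], [0, 0, 0]], [0, [0, 0, -0.001], [0, 0, 0]], [0, [0, 0, -0.001], [0, 0, 0]], [0, [0, 0, -0.001], [0, 0, 0]], [0, [0, 0, -0.001], [0, 0, 0]], [0, [0, 0, -0.001], [0, 0, 0]], [0, [0, 0, -0.001], [0, 0, 0]], [0, [0, 0, -0.001], [0, 0, 0]], [0, [0, 0, -0.001], [0, 0, 0]]])

```text
time: 5.4
ee_pos: [0.4508, -0.1113, 0.1706]
eef_rot: [0.118, 0.993, 0.001, -0.0]
ft_force: [-18.7, 1.5, 44.7]
width: 0.0002
```

```bash
python3 - <<'E'
from bench import *
import cv2, numpy as np
s=read_state(); print(s["ee_pos"],s["ft_force"],s["time"])
w=camera("wrist")["pixels"][:,:,::-1]; sc=camera("scene")["pixels"][:,:,::-1]
z=lambda im,x,y,w,h:cv2.resize(im[y:y+h,x:x+w],(400,300),interpolation=cv2.INTER_CUBIC)
cv2.imwrite("pics/v4.png",np.hstack([z(w,120,180,320,240),z(sc,290,290,160,120)]))
E
```

```text
[ 0.45077246 -0.11127254  0.17057609] [-18.65432137   1.45664848  44.67892032] 5.4
```

View pics/v4.png

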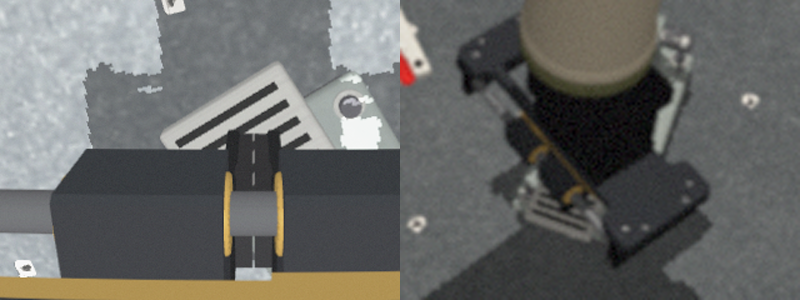

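At the stop: 44.7 N against the 8 N spring, about 45 mm of travel, held since about 4.5 s. I'll hold a little longer, then release upward in a controlled way.

Request:
arm_command(commands=[[0, [0, 0, 0], [0, 0, 0]], [0, [0, 0, 0], [0, 0, 0]], [0, [0, 0, 0], [0, 0, 0]], [0, [0, 0, 0], [0, 0, 0]], [0, [0, 0, -0.002], [0, 0, 0]], [0, [0, 0, -0.006], [0, 0, 0]], [0, [-0.001, 0, -0.012], [0, 0, 0]], [0, [-0.001, 0.001, -0.019], [0, 0, 0]], [0, [-0.002, 0.001, -0.027], [0, 0, 0]], [0, [-0.002, 0.001, -0.035], [0, 0, 0]]])

```text
time: 6.33
ee_pos: [0.4538, -0.11, 0.2039]
eef_rot: [0.117, 0.993, 0.0, 0.001]
ft_force: [4.2, 1.1, 4.9]
width: 0.0003
```

Request:
arm_command(commands=[[0, [0, 0, -0.008], [0, 0, 0]], [0, [0, 0, -0.016], [0, 0, 0]], [0, [0, 0, -0.026], [0, 0, 0]], [0, [0, 0, -0.04], [0, 0, 0]], [0, [0, 0, -0.06], [0, 0, 0]], [0, [0, 0.01, -0.085], [0, 0, 0]], [0, [0, 0.04, -0.105], [0, 0, 0]], [0, [0, 0.07, -0.115], [0, 0, 0]], [0, [0, 0.1, -0.12], [0, 0, 0]], [0, [0, 0.12, -0.12], [0, 0, 0]]])

```text
time: 7.17
ee_pos: [0.4807, 0.009, 0.3243]
eef_rot: [0.116, 0.993, 0.0, 0.0]
ft_force: [0.9, 0.7, 0.3]
width: 0.0007
```

Request:
arm_command(commands=[[0, [0.01, 0.03, 0], [0, 0, 0]], [0, [0.02, 0.06, 0], [0, 0, 0]], [0, [0.03, 0.09, 0], [0, 0, 0]], [0, [0.04, 0.12, 0], [0, 0, 0]], [0, [0.04, 0.14, 0], [0, 0, 0]], [0, [0.04, 0.15, 0], [0, 0, 0]], [0, [0.04, 0.15, 0], [0, 0, 0]], [0, [0.04, 0.15, 0], [0, 0, 0]], [0, [0.04, 0.15, 0], [0, 0, 0]], [0, [0.04, 0.15, 0], [0, 0, 0]]])

```text
time: 8.0
ee_pos: [0.4768, 0.1598, 0.3233]
eef_rot: [0.118, 0.993, -0.0, -0.0]
ft_force: [0.7, 0.4, -0.2]
width: 0.0003
```

```bash
python3 - <<'E'
from bench import *
from fit import *
s=read_state(); print(s["ee_pos"],s["ft_force"],s["time"])
t=camera("top")["pixels"][:,:,::-1]; sc=camera("scene")["pixels"][:,:,::-1]
z=lambda im,x,y,w,h:cv2.resize(im[y:y+h,x:x+w],(400,300),interpolation=cv2.INTER_CUBIC)
t0=cv2.imread("pics/top0.png"); s0=cv2.imread("pics/scene0.png")
cv2.imwrite("pics/v5.png",np.vstack([np.hstack([z(t,325,218,133,100),z(t,155,180,133,100)]),np.hstack([z(sc,310,290,133,100),z(sc,180,185,133,100)])]))
cv2.imwrite("pics/v5full.png",np.hstack([cv2.resize(sc,(400,300)),cv2.resize(t,(400,300))]))
E
```

```text
[0.4768076  0.15976748 0.32334198] [ 0.66959611  0.42306061 -0.17199006] 8.0
```

View pics/v5.png

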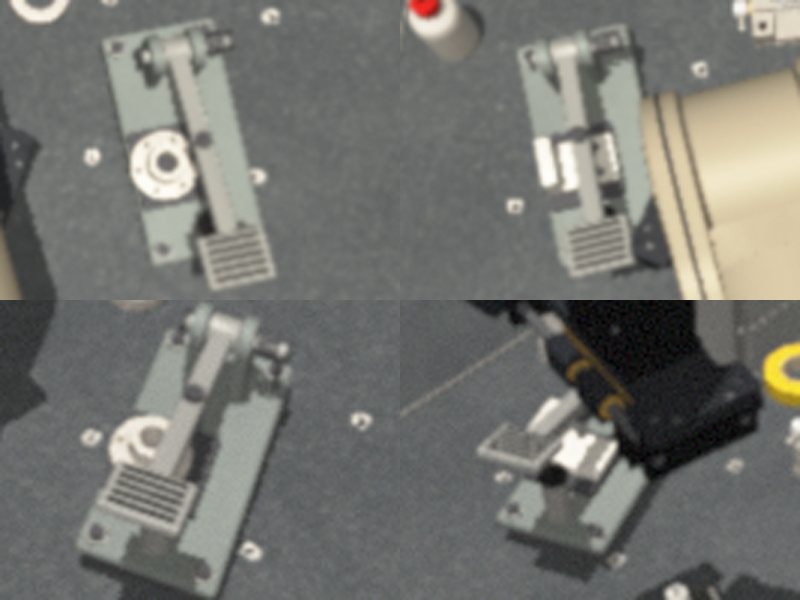

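View pics/v5full.png

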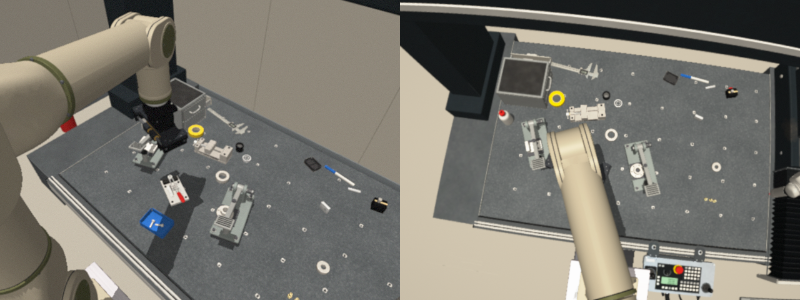

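Both pedals are back at their initial pixel positions: the flange pedal in both views, the bracket pedal unchanged. The arm is clear with almost no force on the wrist, so I'm handing in.

```bash
python3 -c "
from bench import *
print(close_job())"
```

```text
the job is handed in; nothing more can be done
None
```

I marked the flange and handed the job in at about 8 s of the 32 s allowed. The flange press is the right-hand one. I pressed its pedal with the closed fingertips, held it at the stop for about 1.2 s, then let it back up and moved the arm clear.

**At the stop:** the pedal travelled about 45 mm. The upward force read 45–55 N, against about 8 N from the spring alone, and the fingertips were at z ≈ 0.100 m (0.099 m predicted). I could not read the joint value directly, so this rests on the travel and the force.

**After release:** the top and scene pictures show both pedals where they were at the start, and the bracket pedal was never touched. The wrist force was under 1 N.

**Disagreement:** the wrist camera alone put the pedal at rest about 18 mm lower (z ≈ 0.127 m) than the other two cameras. A combined fit with the pedal size left free gave z ≈ 0.145 m, with the pedal coming out 5% smaller than stated. The contact agreed with 0.145 m.

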